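# Secure the flask brush's caddy and hold its telescoping handle out at the second stop

### The arm

A 6-joint arm with a two-finger parallel gripper is mounted at the origin on the work surface. World frame = base frame: x ahead of the robot, y to its left, z up, the work surface at z = 0. Lengths are in mm, angles in rad, forces in N, time in s.
With the tool pointing down it reaches from about 350 to 775 mm from the base axis. Payload 7.3 kg.
Tool frame: the origin (TCP) lies at the very end of the fingers, on their centre line; the grasp point (between the pads) lies 19 mm behind it; z points along the fingers, y is the line along which they close (so a half turn about z gives the same grasp; the last joint's range is limited). The gripper opens to 92 mm and grips with 3 to 60 N. Pads are 19 mm wide; open, the fingers measure 130 mm over their backs; the gripper's body (75 mm by 190 mm) begins 47 mm behind the grasp point.
Start: joints at [1.08, 0.342, 1.524, -0, 1.275, -0.146], TCP at [177.441, 494.125, 226.741] pointing down, gripper open.
Joint ranges: [-2.53, 2.53], [-0.77, 2.02], [0.04, 2.7], [-1, 4.14], [0.28, 2.66], [-3.11, 3.11]. Speed limits (rad/s): [2.57, 2.57, 3.14, 3.14, 3.14, 3.14].

### API

Orientations are given as [roll, pitch, yaw] about the fixed x, y, z axes, in that order (R = Rz(yaw) Ry(pitch) Rx(roll)).
In Python, from plant import get_obs, vision, workorder gives the robot as it stands.
- The arm moves only by the shell command python3 -m pendant 'ROWS' [OPENING]. ROWS is a JSON object of lists of equal length, an entry for each row: "dp": the shift along the tool's x, y, z in m, a list of three; "rotation": the turn, a rotation vector about the tool's x, y, z in rad, a list of three. A call has 1 to 8 rows; each row is the pose to reach, as a shift and turn from the pose commanded when the call began, along the tool's axes at that moment; what a row does not reach only later rows make up. A row lasts 1/8 s, in which the tool goes at most 62.5 mm and 10.7 degrees, less where a joint would pass 70% of its speed; a pose out of reach is approached as far as the arm can. A call with a gripper value outside its range is refused whole. OPENING is the finger opening in m, from 0 to 0.0918, set as the call begins (- or left out, the last holds). The fingers move at their own pace and stop on an object; the grip force is fixed at half the most. Time passes only in rows, so rows that repeat a pose let the fingers close. It gives the time, the measured TCP pose, the force, the opening and the grip force at its end, in the units of the state.
- get_obs(): the state, without advancing time (a new reading comes with each control period).
- vision.capture(name): name is "side" or "top"; returns a dict with "pixels" (480x640x3 uint8, red, green, blue), "vfov" (degrees; the focal length in pixels is half the picture's height over the tangent of half this angle, whatever the lens; pixels are square), "cx", "cy" (the principal point, pixels), "pose" (4x4, takes a point from camera to world coordinates). Camera axes: x right, y up, looking along -z (the intrinsics and any distortion apply to the point x, -y, -z); pixel columns grow to the right and rows downward; lengths in mm; the calibration is good to about 2 mm. A picture is of the moment at which its call begins. There is no depth.
- workorder.close_job(): hands the job in; it is judged then, once.
The state is a dict: "time": time; "joint_positions": joint angles; "dq": joint speeds; "tau": joint torques, N m; "tool_pos": TCP position; "tcp_rot": TCP orientation; "contact_force": force on the tool from outside, world axes, zero at the start; "moment": the same for the moment, N m; "grip_width": finger opening in mm; "finger_force": force on a finger pad.
Only numpy, scipy, OpenCV 4.12 (cv2) and the standard library are available. Lean on these libraries where they do the work, as an engineer would, in place of code of your own. Each camera call takes 0.05 s, during which the arm holds its last target. There are 200 camera calls.

### The job

The flask brush stands in its drip caddy and its telescoping shaft is to be wiped down. Turn the steel turnbutton all the way round so that its nose lies across the caddy's white lid; then squeeze the release button on the side of the brush's grip, draw the shaft straight up past the first stop to the second and last stop, and finish while still holding it there, fully drawn out. The lid must stay down on the caddy, the turnbutton must stay turned, and the canister, gourd, dish and bombilla are to be left where they stand.

Things in the scene. Friction and masses are not known exactly. Their poses are not given: they have to be found in the camera images.
- caddy: Drip caddy, fixed: stainless steel frame 130 x 130 mm, 58 mm high, with a bracket block 44 x 38 x 68 mm on its -y side for the turnbutton. Origin: centre of its underside, on the brush tube's axis. z up; +x is the side where the release button stands out of the grip. On it lies the white lid (126 x 126 x 8 mm, top 66 mm up); from its middle the outer tube (28 mm, collar 34 mm) rises to 138 mm.
- latch_pivot (a point): Turnbutton's vertical pivot axis, at the top of its flat bar, 76.5 mm above the counter, 85 mm from the tube's axis along the caddy's -y.
- latch_peg (a point): Centre of the top of the turnbutton's upright finger peg (round, 12 mm diameter, 30 mm tall, its top 106.5 mm above the counter, standing on the bar), 34 mm from the pivot.
- latch (a joint): Turnbutton, rad: steel bar 84 x 14 x 8 mm turning on its middle about the vertical, stops at 0 and 1.571. At 0 (open) it lies along the caddy's x, peg to +x. It grows clockwise from above; at 1.571 (secured) the peg points to the caddy's -y, away from the tube, and the nose lies 2.5 mm above the lid's edge. Starts at 0 to 0.35; stays where left; about 1 N at the peg turns it.
- lid (a joint): How far the lid, with the outer tube fixed in it, is lifted off the caddy, m: 0 is down. Lid and tube weigh about 0.25 kg and lift straight up by up to 40 mm if the handle is pulled with the turnbutton open; with the turnbutton across it the lid can rise only 2.5 mm.
- grip: The grip on top of the inner shaft: a white block 26 mm (x) by 32 mm (y) by 48 mm tall; origin at the centre of its underside, 140 mm above the counter with the shaft in. Axes as the caddy's. The release button stands out of its +x face. Grip, shaft and button weigh about 0.13 kg.
- grip_center (a point): Point inside the grip, on its axis, 25 mm above its underside, level with the middle of the release button.
- release (a joint): Release button, m pressed in: a pad 18 mm wide, 28 mm tall, 7 mm out of the grip's +x face, so that grip and button are 33 mm across, 27 mm with it fully in. Travel 0.006 towards the tube's axis; spring 3 N at first, 6.6 N fully in. In by 4 mm or more it frees the shaft; squeezing the grip along x with 15 N or more presses it fully. Let go, it springs out and catches the shaft.
- shaft (a joint): How far the shaft is drawn up out of the tube, m: 0 in, 0.050 first stop, 0.100 second stop, the end of travel. With the button out it is caught at 0 (1.5 mm play) and at the first stop; with the button kept in it slides past the first stop freely. A return spring pulls it in with 2 N at 0 to 5 N at 0.100, besides 1.3 N of weight: let go at the second stop, it sinks back.
- canister: Bystander: lime-green canister with a clamp lid, 90 mm diameter, 130 mm tall. Origin at the centre of its underside.
- gourd: Bystander: wooden gourd in a plastic stand, 76 mm diameter, 102 mm tall. Origin at the centre of its underside.
- dish: Bystander: white ceramic dish, 110 mm diameter, 30 mm tall. Origin at the centre of its underside.
- bombilla: Bystander: bent steel drinking straw, about 200 mm long and 8 mm thick, lying on the counter. Origin under its straight part, 90 mm from the spoon end.
Mind the look-alikes: they are no part of the job. Of the things that look like the caddy, the middle-sized one is meant.

How it is judged (in metres and radians):
On the way, in this order (a step that is already met when the one before it is completed fails the run):
1. the turnbutton is turned across the lid, the lid down, the shaft still in (value of joint latch above 1.35 rad and value of joint lid below 0.006 m and value of joint shaft below 0.01 m), for 0.2 s.
2. the release button is squeezed in by the fingers with the shaft still in (value of joint release above 0.004 m and contact force between the fingers and grip above 2 N and value of joint shaft below 0.02 m), for 0.05 s.
3. the shaft is drawn past the first stop (value of joint shaft above 0.062 m).
At the end, for the whole second after the job is handed in: The shaft is drawn out to the second stop (over 93 of 100 mm) and still, held by the fingers on the grip (over 3 N), the turnbutton across the lid (over 1.35 rad), the lid lifted less than 6 mm, the bystanders within 30 mm of where they stood (value of joint latch above 1.35 rad and value of joint lid below 0.006 m and value of joint shaft above 0.093 m and contact force between the fingers and grip above 3 N and velocity of joint shaft between -0.01 and 0.01 m/s and distance of each of canister, gourd, dish, bombilla from where it was at the start of the episode below 0.03 m); the arm keeps its last pose, push and grip.
It fails at once if the lid is pulled up off the caddy (value of joint lid above 0.01 m).
It fails at once if the shaft is drawn before the lid is secured (value of joint shaft above 0.03 m and value of joint latch below 1.2 rad).
It fails at once if a bystander is knocked away (distance of any of canister, gourd, dish, bombilla from where it was at the start of the episode above 0.04 m).
It also fails if it takes over 48 s, if anything falls off the work surface, if the arm or the gripper's body presses on something with over 40 N, if the wrist force passes 120 N, or if a joint passes its speed limit or range.

## Working session

There is one attempt and no reset: what is moved stays moved. The work goes in short steps, Python scripts to look and compute and a shell command to move; the robot and the scene stay as the last step left them, time stands still between calls to the robot, and variables do not carry over. Pictures are saved under pics/ and viewed, at most 10 in all, crops included, and the job is handed in when it is done.

```bash
ls; mkdir -p pics; python3 - <<'E'
from plant import get_obs, vision
import cv2,numpy as np
for n in("side","top"):
    c=vision.capture(n); cv2.imwrite(f"pics/{n}0.png",c["pixels"][:,:,::-1])
    print(n,{k:v for k,v in c.items() if k!="pixels"})
print(get_obs())
E
```

```text
pics
side {'vfov': 56.2439769121567, 'cx': 313.1711662870034, 'cy': 245.5992775167344, 'pose': array([[ 6.90188499e-01,  4.97614039e-01, -5.25376155e-01,
        -4.29463630e+01],
       [-7.23362347e-01,  4.54711297e-01, -5.19600376e-01,
        -5.79431372e+02],
       [-1.96659690e-02,  7.38659532e-01,  6.73791767e-01,
         8.36979334e+02],
       [ 0.00000000e+00,  0.00000000e+00,  0.00000000e+00,
         1.00000000e+00]])}
top {'vfov': 56.25784531239048, 'cx': 321.11684493387565, 'cy': 241.97662722224305, 'pose': array([[-1.27015163e-02,  9.85154155e-01, -1.71201528e-01,
         3.47544517e+02],
       [-9.99873185e-01, -1.41582959e-02, -7.29081346e-03,
        -1.97318551e+01],
       [-9.60649706e-03,  1.71087213e-01,  9.85209054e-01,
         1.17699534e+03],
       [ 0.00000000e+00,  0.00000000e+00,  0.00000000e+00,
         1.00000000e+00]])}
{'time': 0.1, 'joint_positions': array([ 1.08000365e+00,  3.42636840e-01,  1.52491186e+00,  4.89519534e-06,
        1.27539053e+00, -1.45956654e-01]), 'dq': array([-0.00022536, -0.00184282, -0.00241323, -0.00075138, -0.00031144,
        0.00040237]), 'tau': array([ 3.01260443e-03, -4.32004666e+01, -2.44695050e+01,  7.19871302e-02,
        5.25920524e-02, -6.31755529e-05]), 'tool_pos': array([177.25895423, 493.79227353, 226.12622852]), 'tcp_rot': array([-3.14026107e+00, -2.00476506e-04,  2.79675507e+00]), 'contact_force': array([ 0.42471184,  0.20724925, -0.59186076]), 'moment': array([-0.00341526,  0.02576472,  0.04883297]), 'finger_force': 0.0, 'grip_width': 91.46253141374486}
```

View pics/side0.png

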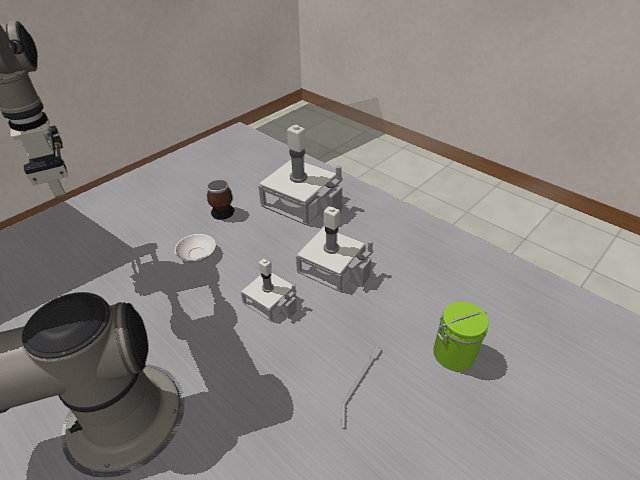

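View pics/top0.png

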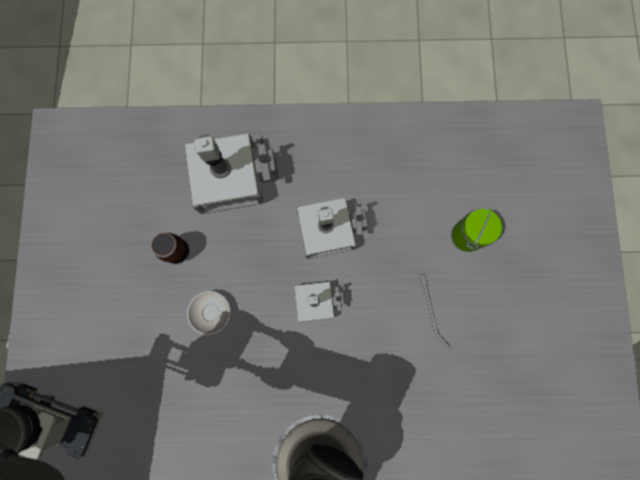

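The middle-sized caddy is at about (327,228) in the top picture and (332,250) in the side picture, with the turnbutton on its right side in both. I'll zoom in on both views.

```bash
python3 - <<'E'
import cv2,numpy as np
a=cv2.imread("pics/side0.png")[195:295,290:390]; b=cv2.imread("pics/top0.png")[185:265,290:390]
b=cv2.copyMakeBorder(b,0,20,0,0,0)
m=np.hstack([cv2.resize(i,(400,400),interpolation=cv2.INTER_NEAREST) for i in(a,b)])
cv2.imwrite("pics/crop1.png",m)
E
```

```text
(no output)
```

View pics/crop1.png

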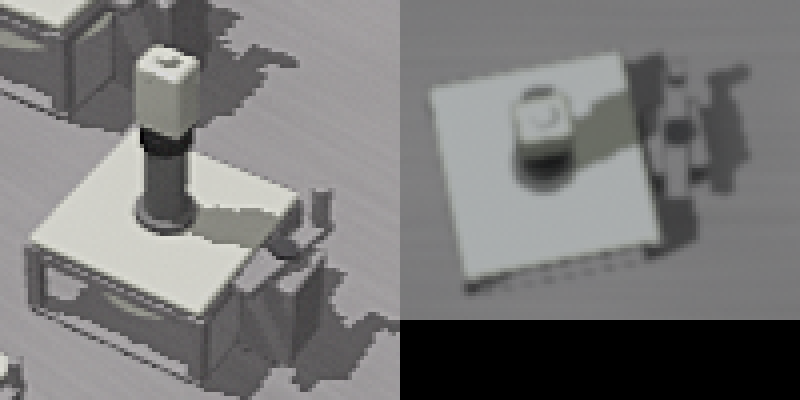

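The crops show the lid, the grip, the pivot disc at side (362,257) / top (360,217), and the peg at side (370,243) / top (359.5,205). The bar is near open and the caddy is yawed about +10°. Next I'll measure.

```bash
cat >h.py <<'E'
import numpy as np,cv2
from plant import get_obs, vision
def ray(c,p):
    f=240/np.tan(np.radians(c["vfov"]/2)); P=np.array(c["pose"])
    d=P[:3,:3]@np.array([(p[0]-c["cx"])/f,-(p[1]-c["cy"])/f,-1]); return P[:3,3],d/np.linalg.norm(d)
def onz(c,p,z):
    o,d=ray(c,p); return o+d*(z-o[2])/d[2]
def tri(c1,p1,c2,p2):
    o,d=ray(c1,p1);q,e=ray(c2,p2)
    s=np.linalg.lstsq(np.c_[d,-e],q-o,rcond=None)[0]; a=o+s[0]*d;b=q+s[1]*e
    return (a+b)/2,np.linalg.norm(a-b)
E
python3 - <<'E'
from h import *
np.set_printoptions(precision=1,suppress=True)
S=vision.capture("side");T=vision.capture("top")
for n,a,b in[("peg",(370.3,243),(359.5,204.8)),("pivot",(361.8,256.7),(360,217.7)),("griptop",(332.2,209),(325.5,214)),
  ("lid right/far",(364.2,242.5),(344.5,198.6)),("lid near-right",(341.5,273.5),(354,245.5)),("lid near-left",(298,256),(307.3,254.5))]:
    print(n,*tri(S,a,T,b))
for n,c,box in(("side",S,(290,195,390,295)),("top",T,(290,185,390,265))):
    x0,y0,x1,y1=box; im=c["pixels"][y0:y1,x0:x1].astype(int)
    m=((im.min(2)>150)).astype(np.uint8)
    m=cv2.morphologyEx(m,cv2.MORPH_OPEN,np.ones((3,3)))
    k=max(cv2.findContours(m,0,2)[0],key=cv2.contourArea)
    r=cv2.approxPolyDP(cv2.convexHull(k),2.5,True)[:,0]+[x0,y0]
    print(n,cv2.contourArea(k),[(tuple(p),onz(c,p,66)[:2]) for p in r])
    if n=="top":
        R=np.array([onz(c,p,66)[:2] for p in k[:,0]+[x0,y0]],np.float32); print(cv2.minAreaRect(R))
E
```

```text
peg [ 627.2 -108.9  103.7] 4.414535330267314
pivot [ 598.7 -109.8   79. ] 0.27541519306837214
griptop [584.2 -23.8 188.6] 2.148407490240349
lid right/far [652.8 -73.4  67.1] 2.3110048603676407
lid near-right [534.4 -96.6  59.1] 7.1775754330814925
lid near-left [510.9  23.5  57.1] 0.7930056224189974
side 2496.5 [((np.int64(355), np.int64(195)), array([797.5,  75.8])), ((np.int64(389), np.int64(195)), array([863.2,   3.1])), ((np.int64(389), np.int64(274)), array([ 607.3, -186.7])), ((np.int64(375), np.int64(273)), array([ 587.5, -160.3])), ((np.int64(337), np.int64(243)), array([606.5, -23.1])), ((np.int64(347), np.int64(202)), array([756.3,  71.1]))]
top 1673.0 [((np.int64(344), np.int64(199)), array([651.1, -71.3])), ((np.int64(353), np.int64(244)), array([534.3, -91.4])), ((np.int64(307), np.int64(253)), array([513.1,  24.2])), ((np.int64(298), np.int64(207)), array([631.9,  46.2]))]
((583.0504760742188, -22.23223876953125), (122.33150482177734, 122.25598907470703), 10.627945899963379)
```

Lid centre is about (583.5,-23.5), yaw 10.6°, pivot about (599,-108.5). The pivot height and its 85 mm distance both check out. The plan is to push the peg with closed fingers in a straight line along the 45° direction, with tool y along the push so the gripper body clears the brush.

```bash
cat >>h.py <<'E'
from scipy.spatial.transform import Rotation as Ro
def need(pos,yawy):
    "tool-frame shift & turn to world pos (mm), tool y along world angle yawy (deg, mod 180), pointing down"
    o=get_obs(); R=Ro.from_euler('xyz',o["tcp_rot"])
    a=np.radians(yawy); y=np.array([np.cos(a),np.sin(a),0]); 
    if y@R.as_matrix()[:,1]<0: y=-y
    z=np.array([0,0,-1.]); G=Ro.from_matrix(np.c_[np.cross(y,z),y,z])
    print("t",round(o["time"],2),"tcp",o["tool_pos"].round(1),"F",o["contact_force"].round(1),"w",round(o["grip_width"],1),"ff",round(o["finger_force"],1),"q",o["joint_positions"].round(2))
    print("dp m",(R.inv().apply(np.array(pos)-o["tool_pos"])/1000).round(4),"rot",(R.inv()*G).as_rotvec().round(3))
E
python3 -m pendant '{"dp":[[-0.046,-0.027,0],[-0.092,-0.054,0],[-0.138,-0.081,0],[-0.184,-0.108,0],[-0.23,-0.135,0],[-0.276,-0.162,0],[-0.322,-0.189,0],[-0.368,-0.216,0]],"rotation":[[0,0,0.03],[0,0,0.06],[0,0,0.1],[0,0,0.13],[0,0,0.16],[0,0,0.19],[0,0,0.22],[0,0,0.257]]}' 0
python3 -c "from h import *
need((655,-78,227),55.6)"
```

```text
time: 1.2
tool_pos: [451.7, 164.9, 226.7]
tcp_rot: [3.141, -0.0, 2.538]
contact_force: [0.6, 0.3, -0.7]
grip_width: 16.2
finger_force: 0.0
t 1.2 tcp [451.7 164.9 226.7] F [ 0.6  0.3 -0.7] w 16.2 ff 0.0 q [ 0.19  0.26  1.64  0.    1.24 -0.78]
dp m [-3.053e-01 -8.470e-02 -3.000e-04] rot [ 0.    -0.    -0.003]
```

```bash

python3 -m pendant '{"dp":[[-0.05,-0.014,0],[-0.1,-0.028,0],[-0.15,-0.042,0],[-0.2,-0.056,0],[-0.25,-0.07,0],[-0.29,-0.08,0],[-0.305,-0.085,0],[-0.305,-0.085,0]],"rotation":[[0,0,0],[0,0,0],[0,0,0],[0,0,0],[0,0,0],[0,0,0],[0,0,0],[0,0,0]]}'
python3 - <<'E'
from h import *
need((655,-78,86),55.6)
S=vision.capture("side");T=vision.capture("top")
a=S["pixels"][145:295,290:440,::-1];b=T["pixels"][135:285,290:440,::-1]
cv2.imwrite("pics/c2.png",np.hstack([cv2.resize(i,(400,400),interpolation=cv2.INTER_CUBIC) for i in(a,b)]))
E
```

```text
time: 2.2
tool_pos: [654.2, -77.3, 225.7]
tcp_rot: [-3.141, -0.001, 2.538]
contact_force: [-0.1, 0.4, 0.0]
grip_width: 0.2
finger_force: 0.0
t 2.2 tcp [654.2 -77.3 225.7] F [-0.1  0.4  0. ] w 0.2 ff 0.0 q [-0.23  0.6   1.11  0.    1.44 -1.2 ]
dp m [-0.0013 -0.      0.1397] rot [-0.    -0.001 -0.003]
```

View pics/c2.png

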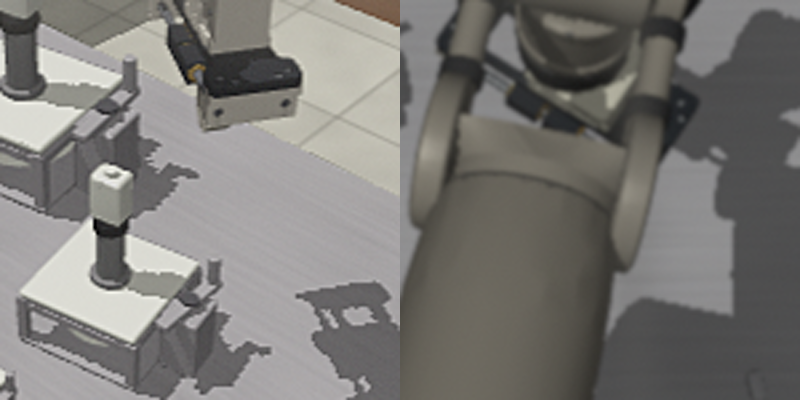

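The fingers aren't obvious in this crop. I'll zoom in and mark where the TCP projects before descending.

```bash
python3 - <<'E'
from h import *
S=vision.capture("side");im=S["pixels"][100:240,310:450,::-1]
im=cv2.resize(im,(560,560),interpolation=cv2.INTER_CUBIC)
f=240/np.tan(np.radians(S["vfov"]/2));W=np.linalg.inv(S["pose"])
p=get_obs()["tool_pos"]
for dz in(0,66,130):
    c=W@np.r_[p+[0,0,dz],1]; u=(int((S["cx"]-f*c[0]/c[2]-310)*4),int((S["cy"]+f*c[1]/c[2]-100)*4)); print(u)
    cv2.circle(im,u,4,(0,0,255),-1)
cv2.imwrite("pics/c3.png",im)
E
```

```text
(234, 366)
(241, 268)
(249, 165)
```

View pics/c3.png

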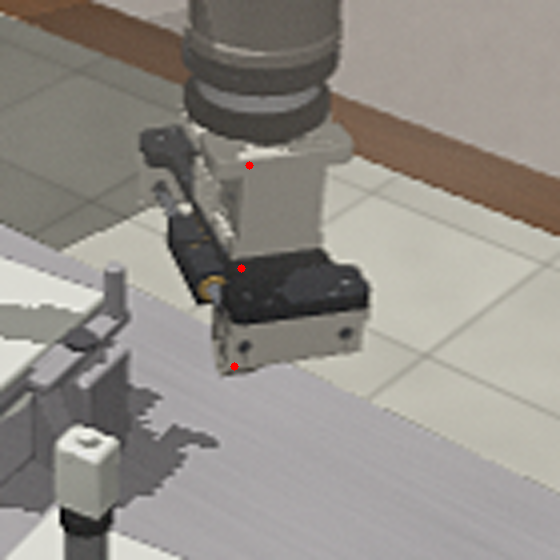

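The fingertip is just hidden behind the near end of the gripper body, and its projection is consistent. Next: descend, then push along -tool y.

```bash

python3 -m pendant '{"dp":[[-0.001,0,0.05],[-0.001,0,0.1],[-0.001,0,0.135],[-0.001,0,0.14],[-0.001,0,0.14]],"rotation":[[0,0,0],[0,0,0],[0,0,0],[0,0,0],[0,0,0]]}'
python3 -m pendant '{"dp":[[0,-0.006,0],[0,-0.012,0],[0,-0.018,0],[0,-0.024,0],[0,-0.03,0],[0,-0.036,0],[0,-0.042,0],[0,-0.048,0]],"rotation":[[0,0,0],[0,0,0],[0,0,0],[0,0,0],[0,0,0],[0,0,0],[0,0,0],[0,0,0]]}'
python3 -c "
from h import *
need((655-.565*56,-78-.825*56,86),55.6)
T=vision.capture('side');cv2.imwrite('pics/c4.png',cv2.resize(T['pixels'][145:295,290:440,::-1],(600,600),interpolation=cv2.INTER_CUBIC))"
```

```text
time: 2.98
tool_pos: [655.5, -76.4, 88.1]
tcp_rot: [3.141, 0.002, 2.54]
contact_force: [0.5, -0.3, 0.1]
grip_width: 0.4
finger_force: 0.0
time: 3.98
tool_pos: [626.9, -116.4, 86.4]
tcp_rot: [-3.141, -0.002, 2.54]
contact_force: [-0.3, 1.1, 0.8]
grip_width: 0.4
finger_force: 1.0
t 3.98 tcp [ 626.9 -116.4   86.4] F [-0.3  1.1  0.8] w 0.4 ff 1.0 q [-0.3   0.67  1.37  0.    1.1  -1.27]
dp m [-0.0015 -0.0085  0.0004] rot [-0.    -0.002 -0.001]
```

View pics/c4.png

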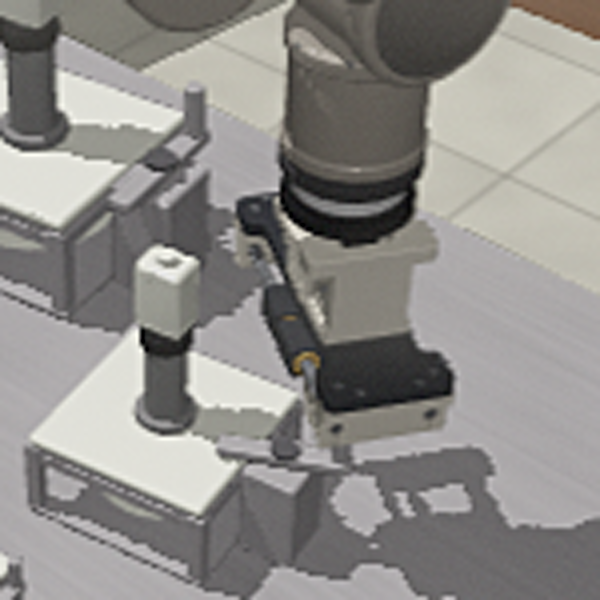

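The nose is already over the lid, about 60–70° round. I'll push on slowly to the stop.

```bash

python3 -m pendant '{"dp":[[0,-0.002,0],[0,-0.004,0],[0,-0.005,0],[0,-0.006,0],[0,-0.006,0]],"rotation":[[0,0,0],[0,0,0],[0,0,0],[0,0,0],[0,0,0]]}'
python3 -m pendant '{"dp":[[0,-0.001,0],[0,-0.002,0],[0,-0.002,0]],"rotation":[[0,0,0],[0,0,0],[0,0,0]]}'
python3 -m pendant '{"dp":[[0,-0.001,0],[0,-0.0015,0],[0,-0.0015,0]],"rotation":[[0,0,0],[0,0,0],[0,0,0]]}'
```

```text
time: 4.65
tool_pos: [624.3, -121.4, 86.7]
tcp_rot: [3.142, -0.0, 2.54]
contact_force: [0.0, 1.4, -0.4]
grip_width: 0.4
finger_force: 0.8
time: 5.03
tool_pos: [623.1, -123.0, 86.7]
tcp_rot: [3.142, -0.0, 2.54]
contact_force: [0.3, 2.4, -0.2]
grip_width: 0.6
finger_force: 1.0
time: 5.4
tool_pos: [622.4, -123.9, 86.7]
tcp_rot: [3.141, -0.0, 2.54]
contact_force: [-0.0, 4.1, -0.3]
grip_width: 0.1
finger_force: 2.0
```

```bash

python3 -m pendant '{"dp":[[0,-0.001,0],[0,-0.0015,0],[0,-0.0015,0]],"rotation":[[0,0,0],[0,0,0],[0,0,0]]}'
python3 -m pendant '{"dp":[[0,0.006,0],[0,0.015,0],[0,0.015,-0.05],[0,0.015,-0.1],[0,0.015,-0.15],[0,0.015,-0.15]],"rotation":[[0,0,0],[0,0,0],[0,0,0],[0,0,0],[0,0,0],[0,0,0]]}' 0.0918
python3 -c "
from h import *
need((583.5,-23.5,236),10.6)
T=vision.capture('side');cv2.imwrite('pics/c5.png',cv2.resize(T['pixels'][145:295,290:440,::-1],(600,600),interpolation=cv2.INTER_CUBIC))"
```

```text
time: 5.78
tool_pos: [622.1, -124.2, 86.7]
tcp_rot: [3.139, 0.0, 2.54]
contact_force: [2.6, 7.8, -1.9]
grip_width: 0.2
finger_force: 4.2
time: 6.52
tool_pos: [632.1, -114.0, 242.1]
tcp_rot: [3.139, 0.01, 2.54]
contact_force: [-0.4, -0.0, -1.1]
grip_width: 56.2
finger_force: 0.0
t 6.53 tcp [ 632.1 -114.   242.1] F [-0.4 -0.  -1.1] w 56.2 ff 0.0 q [-0.3   0.55  1.15 -0.    1.43 -1.27]
dp m [0.0914 0.047  0.0053] rot [0.006 0.009 0.784]
```

View pics/c5.png

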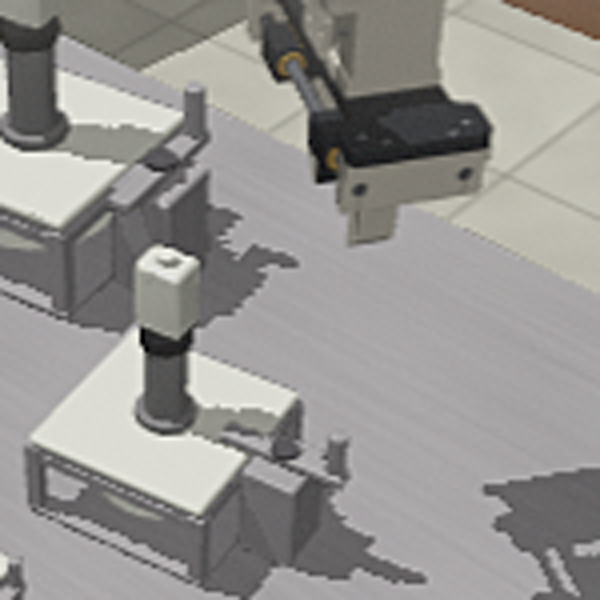

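The nose now lies across the lid with the peg pointing outward. Next I'll move over the grip, which measured (584,-23.8) with its top at 188.6, and turn 45°.

```bash

python3 -m pendant '{"dp":[[0.018,0.009,0],[0.036,0.018,0],[0.054,0.027,0],[0.072,0.037,0],[0.0914,0.047,0.005],[0.0914,0.047,0.005],[0.0914,0.047,0.005]],"rotation":[[0,0,0.15],[0,0,0.3],[0,0,0.45],[0,0,0.6],[0,0,0.75],[0,0,0.784],[0,0,0.784]]}' 0.0918
python3 -c "
from h import *
need((583.8,-23.5,146),10.6)"
```

```text
time: 7.45
tool_pos: [581.4, -23.2, 231.0]
tcp_rot: [-3.141, 0.0, 1.758]
contact_force: [0.5, -0.4, 0.2]
grip_width: 91.4
finger_force: 0.0
t 7.45 tcp [581.4 -23.2 231. ] F [ 0.5 -0.4  0.2] w 91.4 ff 0.0 q [-0.17  0.44  1.35 -0.    1.34 -0.36]
dp m [-0.0007  0.0024  0.085 ] rot [-0.001  0.     0.002]
```

```bash

python3 -m pendant '{"dp":[[-0.001,0.003,0.03],[-0.001,0.003,0.06],[-0.001,0.003,0.08],[-0.001,0.003,0.085],[-0.001,0.003,0.085]],"rotation":[[0,0,0],[0,0,0],[0,0,0],[0,0,0],[0,0,0]]}' 
python3 -m pendant '{"dp":[[0,0,0],[0,0,0],[0,0,0],[0,0,0],[0,0,0],[0,0,0],[0,0,0],[0,0,0]],"rotation":[[0,0,0],[0,0,0],[0,0,0],[0,0,0],[0,0,0],[0,0,0],[0,0,0],[0,0,0]]}' 0.02
python3 -c "
from h import *
need((583.8,-23.5,246),10.6)
T=vision.capture('side');cv2.imwrite('pics/c6.png',cv2.resize(T['pixels'][145:295,290:440,::-1],(600,600),interpolation=cv2.INTER_CUBIC))"
```

```text
time: 8.07
tool_pos: [584.7, -23.6, 146.8]
tcp_rot: [3.141, 0.0, 1.756]
contact_force: [0.0, 0.1, -0.6]
grip_width: 92.0
finger_force: 0.0
time: 9.07
tool_pos: [584.3, -23.1, 146.7]
tcp_rot: [-3.141, -0.0, 1.756]
contact_force: [0.1, 0.1, 0.4]
grip_width: 26.6
finger_force: 30.0
t 9.07 tcp [584.3 -23.1 146.7] F [0.1 0.1 0.4] w 26.6 ff 30.0 q [-0.17  0.52  1.47 -0.    1.15 -0.36]
dp m [-0.0003 -0.0006 -0.0993] rot [-0. -0.  0.]
```

View pics/c6.png

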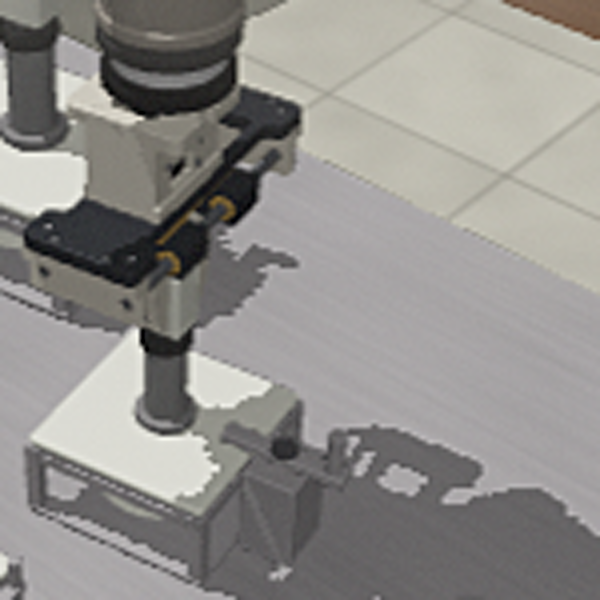

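The opening of 26.6 mm means the button is fully in, and the turnbutton still lies across the lid. Now I'll draw the shaft up.

```bash

python3 -m pendant '{"dp":[[0,0,-0.01],[0,0,-0.022],[0,0,-0.034],[0,0,-0.046],[0,0,-0.058],[0,0,-0.07],[0,0,-0.08],[0,0,-0.085]],"rotation":[[0,0,0],[0,0,0],[0,0,0],[0,0,0],[0,0,0],[0,0,0],[0,0,0],[0,0,0]]}'
python3 -m pendant '{"dp":[[0,0,-0.004],[0,0,-0.008],[0,0,-0.011],[0,0,-0.013],[0,0,-0.013],[0,0,-0.013]],"rotation":[[0,0,0],[0,0,0],[0,0,0],[0,0,0],[0,0,0],[0,0,0]]}'
```

```text
time: 10.12
tool_pos: [584.2, -23.1, 232.3]
tcp_rot: [-3.141, -0.0, 1.756]
contact_force: [1.0, -0.3, -6.9]
grip_width: 26.5
finger_force: 30.0
time: 10.88
tool_pos: [584.3, -23.0, 244.7]
tcp_rot: [-3.141, -0.0, 1.756]
contact_force: [0.3, -0.1, -5.9]
grip_width: 27.0
finger_force: 30.0
```

```bash

python3 -m pendant '{"dp":[[0,0,-0.001],[0,0,-0.0015],[0,0,-0.0015]],"rotation":[[0,0,0],[0,0,0],[0,0,0]]}'
python3 - <<'E'
from h import *
for i in range(3):
    o=get_obs();print(o["tool_pos"],o["contact_force"]);S=vision.capture("side")
cv2.imwrite('pics/c7.png',cv2.resize(S['pixels'][145:295,290:440,::-1],(600,600),interpolation=cv2.INTER_CUBIC))
E
```

```text
time: 11.25
tool_pos: [584.3, -23.1, 246.2]
tcp_rot: [-3.141, -0.0, 1.756]
contact_force: [-0.5, -0.1, -6.8]
grip_width: 26.9
finger_force: 30.0
[584.31807464 -23.078087   246.23231789] [-0.5273592  -0.08272604 -6.81818258]
[584.29215124 -23.06201885 246.19314943] [-0.90284317 -0.37614197 -5.30663855]
[584.30995406 -23.06996678 246.21491316] [-0.2355067  -0.62346235 -6.86989135]
```

View pics/c7.png

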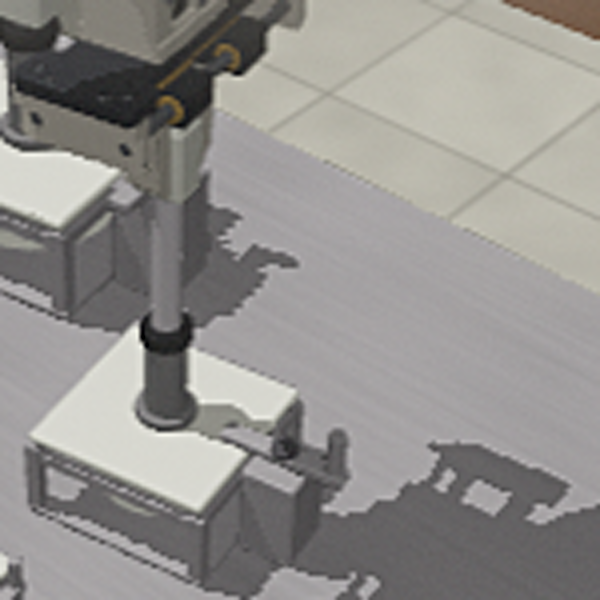

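The shaft is out about 99.5 mm, the lid is down and the turnbutton is across. One more small nudge should confirm the stop.

```bash

python3 -m pendant '{"dp":[[0,0,-0.0005],[0,0,-0.001],[0,0,-0.001],[0,0,-0.001]],"rotation":[[0,0,0],[0,0,0],[0,0,0],[0,0,0]]}'
```

```text
time: 11.9
tool_pos: [584.3, -23.1, 247.3]
tcp_rot: [-3.142, -0.0, 1.756]
contact_force: [-1.0, -0.8, -5.7]
grip_width: 26.8
finger_force: 30.0
```

```bash

python3 -m pendant '{"dp":[[0,0,-0.0005],[0,0,-0.001],[0,0,-0.001],[0,0,-0.001]],"rotation":[[0,0,0],[0,0,0],[0,0,0],[0,0,0]]}'
```

```text
time: 12.4
tool_pos: [584.3, -23.1, 248.3]
tcp_rot: [3.142, -0.0, 1.756]
contact_force: [-0.7, -1.0, -6.3]
grip_width: 26.9
finger_force: 30.0
```

The force hasn't risen at 101.6 mm, so the fingers may have slipped slightly. I'll measure the grip underside against the shaft along its axis, numerically in the side view.

```bash
python3 - <<'E'
from h import *
S=vision.capture("side");o=get_obs()
f=240/np.tan(np.radians(S["vfov"]/2));W=np.linalg.inv(S["pose"])
old=cv2.imread("pics/side0.png")[:,:,::-1]
def prof(im,z,dx,dy):
    c=W@np.array([584+dx,-23.5+dy,z,1]);u,v=S["cx"]-f*c[0]/c[2],S["cy"]+f*c[1]/c[2]
    return int(cv2.getRectSubPix(np.ascontiguousarray(im),(1,1),(u,v)).mean()),round(v,1)
# axis facing edge of the grip: bottom near corner (-x,-y)
a=np.radians(10.6);R=np.array([[np.cos(a),-np.sin(a)],[np.sin(a),np.cos(a)]])
for nm,off in(("corner",(-13,-16)),("faceY-",(0,-16))):
    d=R@np.array(off)
    print(nm,"before",[(z,)+prof(old,z,*d) for z in range(130,156,2)])
    print(nm,"now",[(z,)+prof(S["pixels"],z,*d) for z in range(228,258,2)])
E
```

```text
corner before [(130, 48, np.float64(233.4)), (132, 33, np.float64(232.7)), (134, 31, np.float64(232.1)), (136, 32, np.float64(231.5)), (138, 34, np.float64(230.8)), (140, 37, np.float64(230.2)), (142, 63, np.float64(229.6)), (144, 96, np.float64(228.9)), (146, 115, np.float64(228.3)), (148, 123, np.float64(227.6)), (150, 122, np.float64(227.0)), (152, 119, np.float64(226.3)), (154, 117, np.float64(225.7))]
corner now [(228, 96, np.float64(200.5)), (230, 97, np.float64(199.8)), (232, 95, np.float64(199.1)), (234, 96, np.float64(198.4)), (236, 95, np.float64(197.6)), (238, 94, np.float64(196.9)), (240, 95, np.float64(196.2)), (242, 94, np.float64(195.5)), (244, 100, np.float64(194.7)), (246, 119, np.float64(194.0)), (248, 127, np.float64(193.3)), (250, 127, np.float64(192.5)), (252, 123, np.float64(191.8)), (254, 123, np.float64(191.1)), (256, 124, np.float64(190.3))]
faceY- before [(130, 52, np.float64(230.4)), (132, 36, np.float64(229.8)), (134, 39, np.float64(229.1)), (136, 39, np.float64(228.5)), (138, 40, np.float64(227.9)), (140, 46, np.float64(227.2)), (142, 70, np.float64(226.6)), (144, 99, np.float64(225.9)), (146, 108, np.float64(225.3)), (148, 109, np.float64(224.7)), (150, 105, np.float64(224.0)), (152, 105, np.float64(223.4)), (154, 106, np.float64(222.7))]
faceY- now [(228, 77, np.float64(197.6)), (230, 78, np.float64(196.9)), (232, 77, np.float64(196.2)), (234, 76, np.float64(195.4)), (236, 76, np.float64(194.7)), (238, 78, np.float64(194.0)), (240, 75, np.float64(193.3)), (242, 75, np.float64(192.6)), (244, 83, np.float64(191.8)), (246, 108, np.float64(191.1)), (248, 113, np.float64(190.4)), (250, 113, np.float64(189.6)), (252, 110, np.float64(188.9)), (254, 109, np.float64(188.2)), (256, 107, np.float64(187.4))]
```

The grip rose with the fingers (about 101.8 mm), so there is no slip. The return spring (5 N) outweighs the lid and lifts it to its 2.5 mm play, so the true stop comes at about 102.5 mm of rise.

```bash

python3 -m pendant '{"dp":[[0,0,-0.0005],[0,0,-0.001],[0,0,-0.0013],[0,0,-0.0013],[0,0,-0.0013]],"rotation":[[0,0,0],[0,0,0],[0,0,0],[0,0,0],[0,0,0]]}'
```

```text
time: 13.08
tool_pos: [584.3, -23.1, 249.4]
tcp_rot: [-3.141, -0.0, 1.756]
contact_force: [-0.8, -0.5, -7.3]
grip_width: 26.5
finger_force: 30.0
```

The force is starting to rise at the stop, at 102.7 mm. Handing in.

```bash
python3 -c "
from plant import workorder
print(workorder.close_job())"
```

```text
the job is handed in; nothing more can be done
None
```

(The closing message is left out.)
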